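Gauge the pin feeder's guide tube

TASK

Push the pin feeder's guard door fully shut so that it snaps home on its catch, then take the gauge rod that has a collar from its cradle, slide it down the sloping guide tube until the collar stops on the rim, and draw it right out again. Present it for reading: hold the rod level with its tip over the middle of the white tile, about 10 cm above it, and finish there still holding it. Leave the collarless gauge and the other things on the bench where they are.

Things in the scene. Friction and masses are not known exactly. Their poses are not given: they have to be found in the camera images.
- feeder: White pin feeder fixed to the bench: housing 200 deep, 190 wide, 130 high, with a grey wing on its -y side and a steel bowl on the roof (128 across, to 180 high, 70 behind the front face). Origin on the bench, 100 behind the front face; x to the rear, z up, front towards the robot. Housing y -60 to 130, wing y -135 to -60. Before the face there are only door and guide tube.
- guard_door (a joint): Guard door on a vertical hinge at the +y end of the feeder's front: 0 shut, up to 1.5 rad as its free edge swings out to the robot; starts at 0.7 to 1.2. Shuts counter-clockwise seen from above, swings easily and stays where left. A sprung ball catch resists below about 0.08 rad, takes some 3 to 6 N at 110 from the hinge, and past 0.03 snaps the door against its stop at 0.
- guard_hinge (a point): Point on the door's hinge line, 65 above the bench, feeder coordinates (-100, 120, 65). The door: panel 158 wide from here, 10 to 120 above the bench, 12 thick, aluminium frame and clear window, flush outside but for a 12 high finger strip 152 from the hinge. Its inner face passes through the hinge line, its outer face is 12 in front.
- guide_tube: Steel guide tube on the feeder's wing, beside the door's free edge. Origin: centre of its open mouth, feeder coordinates (-140, -97.5, 155); z points out of the mouth, up and to the robot, so the rod enters along -z, 40 degrees below level; y is level. Outer diameter 25, bore 15, 100 deep; flat rim square to the tube.
- gauge: Gauge rod to use, about 140 g: black flat-sided handle 80 long, 18 wide (y), 20 high (z), steel collar 34 across, then a steel rod 10 in diameter, its last 12 tapering to 4. Origin: middle of the handle on the axis; x to the tip: handle -40 to 40, collar 44 to 52, rod 52 to 147, balance at 24. Starts level in its cradle, 70 above the bench, tip away from the robot; lifts straight up.
- gauge_tip (a point): Tip of the gauge rod, 147 along x from the gauge's origin.
- gauge_collar (a point): Centre of the collar's stop face (the side of the rod), 52 along x from the gauge's origin.
- cradle: Fixed cradle of the gauge: aluminium base 180 x 50 x 12, two notched grey uprights 8 thick, 34 wide, 34 behind and 100 ahead of the origin, up to 72 and 77 above the bench; between them the handle is free at both sides and below. Origin on the bench under the middle of the handle, x to the tip.
- cradle_spare: The like cradle of the other gauge; the two cradles swap places at random. Same frame; front upright 90 ahead.
- spare: The other gauge, not to be used: the same handle but a plain rod 16 in diameter and 66 long with no collar. Same frame; starts in its own cradle.
- tile: White square reading tile 90 x 90 in a steel frame 110 x 110, 12 high, fixed to the bench. Origin: centre of its underside, on the bench.
- tape_roll: Clear tape roll, 100 across, 24 high, lying on the bench. Origin at its underside's centre.
- driver: Screwdriver lying on the bench along its x.
- cleaner: White jar, 52 across, 110 high. Origin at its underside's centre.
- pin_cup: Grey plastic cup, 70 across, 50 high. Origin at its underside's centre.
There are look-alikes about, which are no part of the job. What is shaped like the cradle_spare but black is not meant.

How it is judged:
On the way, in this order (a step that is already met when the one before it is completed fails the run):
1. the guard door is shut on its catch (value of joint guard_door below 0.022 rad), for 0.3 s.
2. the gauge rod is down the guide tube, its collar on the rim (distance between gauge_collar and guide_tube below 0.005 m and z of gauge_collar in the frame of guide_tube below 0.003 m and angle between the x axis of gauge and the z axis of guide_tube, either way round below 0.1 rad and z of gauge_tip in the frame of guide_tube below -0.085 m), for 0.2 s.
3. the rod is drawn right out of the tube, held by the fingers (z of gauge_tip in the frame of guide_tube above 0.005 m and contact force between the fingers and gauge above 1 N), for 0.1 s.
At the end, for the whole second after the job is handed in: Finishes holding: gauge gripped by the fingers, touching neither tile, feeder nor cradles, at rest, level within 8.6 degrees, tip within 35 mm of the tile's centre seen from above and 60 to 180 mm above the bench; guard door on its catch (under 0.022 rad) (value of joint guard_door below 0.022 rad and contact force between the fingers and gauge above 1 N and angle between gauge's own x axis and vertical between 1.42 and 1.72 rad and horizontal distance between gauge_tip and tile below 0.035 m and height (world z) of gauge_tip between 0.06 and 0.18 m and linear speed of gauge below 0.03 m/s and angular speed of gauge below 0.2 rad/s and contact force between gauge and tile below 0.1 N and contact force between gauge and feeder below 0.1 N and contact force between gauge and cradle below 0.1 N and contact force between gauge and cradle_spare below 0.1 N); the arm keeps its last pose, push and grip.
It fails at once if the spare is moved more than 30 mm (distance of spare from where it was at the start of the episode above 0.03 m).
It fails at once if the tape_roll is moved more than 30 mm (distance of tape_roll from where it was at the start of the episode above 0.03 m).
It fails at once if the driver is moved more than 30 mm (distance of driver from where it was at the start of the episode above 0.03 m).
It fails at once if the cleaner is moved more than 30 mm (distance of cleaner from where it was at the start of the episode above 0.03 m).
It fails at once if the pin_cup is moved more than 30 mm (distance of pin_cup from where it was at the start of the episode above 0.03 m).
It also fails if it takes over 72 s, if anything falls off the work surface, if the arm or the gripper's body presses on something with over 40 N, if the wrist force passes 120 N, or if a joint passes its speed limit or range.

ROBOT

A 7-joint arm with a two-finger parallel gripper is mounted at the origin on the work surface. World frame = base frame: x ahead of the robot, y to its left, z up, the work surface at z = 0. Lengths are in m, angles in rad, forces in N, time in s.
With the tool pointing down it reaches from about 0.4 to 0.85 m from the base axis. Payload 10.4 kg.
Tool frame: the origin (TCP) lies at the very end of the fingers, on their centre line; the grasp point (between the pads) lies r.tcp_to_grasp behind it (r.tcp_to_grasp is the distance from the TCP to the grasp point, in m); z points along the fingers, y is the line along which they close (so a half turn about z gives the same grasp; the last joint's range is limited). The gripper opens to 87 mm and grips with 3 to 60 N. Pads are 19 mm wide; open, the fingers measure 117 mm over their backs; the gripper's body (75 mm by 190 mm) begins 51 mm behind the grasp point.
Start: joints at [-1.209, 0.332, -0.065, 1.46, 0.022, 1.35, -0.088], TCP at [0.235, 0.579, 0.223] pointing down, gripper open.
Joint ranges: [-2.6, 2.6], [-0.5, 2.12], [-1.47, 1.34], [0.16, 2.42], [-1.27, 4.41], [0.06, 2.06], [-2.6, 2.6]. Speed limits (rad/s): [2.22, 2.22, 2.79, 2.79, 3.14, 3.14, 3.14].

INTERFACE

Orientations are given as a unit quaternion [x, y, z, w].
In Python, from bench import monitor, cams, ticket, r gives the robot as it stands.
- The arm moves only by the shell command python3 -m crank 'ROWS' [OPENING] [FORCE]. ROWS is a JSON object whose one key "steps" holds a list of rows, each a list of 2 entries, a list of its own where there are three numbers: the shift along the world's x, y, z in units of 25 mm (1.0 is 25 mm), then the turn, a rotation vector about the world's x, y, z in units of 5 degrees (1.0 is 5 degrees). In form: {"steps": [[[x, y, z], [ax, ay, az]], ...]}. A call has 1 to 10 rows; each row shifts and turns the commanded pose from where the row before left it; what a row does not reach is not made up. A row lasts 1/12 s, in which the tool goes at most 41.7 mm and 7.16 degrees, less where a joint would pass 70% of its speed; a pose out of reach is approached as far as the arm can. A call is refused whole if a number of a shift passes 1 or a number of a turn 1, either way. A call with a gripper value outside its range is refused whole. OPENING is the finger opening in mm, from 0 to 87, set as the call begins (- or left out, the last holds). The fingers move at their own pace and stop on an object; FORCE is the grip in N (left out, the last holds). Time passes only in rows, so rows that do not move let the fingers close. It gives the time, the measured TCP pose, the force, the opening and the grip force at its end, in the units of the state.
- monitor.read_state(): the state, without advancing time (a new reading comes with each control period).
- cams.camera(name): name is "scene" or "top" or "wrist"; returns a dict with "pixels" (480x640x3 uint8, blue, green, red), "z_map" (480x640 float32, m along the optical axis (not along the pixel's ray), 0 where there is no reading), "vfov" (degrees; the focal length in pixels is half the picture's height over the tangent of half this angle, whatever the lens; pixels are square), "cx", "cy" (the principal point, pixels), "T" (4x4, takes a point from camera to world coordinates). Camera axes: x right, y up, looking along -z (the intrinsics and any distortion apply to the point x, -y, -z); pixel columns grow to the right and rows downward; lengths in m; the calibration is good to about 2 mm. The wrist camera is an equidistant fisheye: a pixel r from the principal point sees the ray r / f radians off the axis. A picture is of the moment at which its call begins.
- ticket.close_job(): hands the job in; it is judged then, once.
The state is a dict: "time": time; "joint_positions": joint angles; "joint_vel": joint speeds; "joint_torque": joint torques, N m; "ee_pos": TCP position; "eef_rot": TCP orientation; "ft_force": force on the tool from outside, world axes, zero at the start; "torque": the same for the moment, N m; "width": finger opening in m; "grip_force": force on a finger pad.
Only numpy, scipy, OpenCV 4.12 (cv2) and the standard library are available. Lean on these libraries where they do the work, as an engineer would, in place of code of your own. Each camera call takes 0.05 s, during which the arm holds its last target. There are 200 camera calls.

## Working session

There is one attempt and no reset: what is moved stays moved. The work goes in short steps, Python scripts to look and compute and a shell command to move; the robot and the scene stay as the last step left them, time stands still between calls to the robot, and variables do not carry over. Pictures are saved under pics/ and viewed, at most 10 in all, crops included, and the job is handed in when it is done.

```bash
ls; mkdir -p pics
cat > h.py <<'E'
import numpy as np, cv2
from bench import monitor, cams, ticket, r
from scipy.spatial.transform import Rotation as R
def shot(n):
    c=cams.camera(n); np.savez(f'/tmp/{n}.npz',**c); return c
def load(n): return dict(np.load(f'/tmp/{n}.npz'))
def pts(c):
    f=240/np.tan(np.radians(float(c['vfov']))/2)
    v,u=np.mgrid[0:480,0:640]; z=c['z_map']
    p=np.stack([(u-c['cx'])/f*z,-(v-c['cy'])/f*z,-z],-1)
    return p@c['T'][:3,:3].T+c['T'][:3,3]
E
python3 - <<'E'
from h import *
for n in ('scene','top'):
    c=shot(n); cv2.imwrite(f'pics/{n}0.png',c['pixels']); print(n,c['vfov'],c['T'].round(3).tolist())
s=monitor.read_state(); print(s, r.tcp_to_grasp)
E
```

```text
pics
scene 53.06545237267189 [[-0.742, -0.433, 0.511, 1.1], [0.67, -0.492, 0.556, 0.49], [0.011, 0.755, 0.656, 0.879], [0.0, 0.0, 0.0, 1.0]]
top 49.12427378087914 [[0.02, 0.993, -0.12, 0.328], [-1.0, 0.018, -0.018, -0.173], [-0.015, 0.12, 0.993, 1.526], [0.0, 0.0, 0.0, 1.0]]
{'time': 0.1, 'joint_positions': array([-1.208596  ,  0.33282715, -0.06471263,  1.46085476,  0.02162879,
        1.34989211, -0.08849616]), 'joint_vel': array([ 1.58279673e-03, -2.03564631e-03,  1.78275685e-04, -2.50888664e-03,
        1.91222537e-06, -1.91268338e-03, -7.13323171e-04]), 'joint_torque': array([ 1.90724357e-03, -6.24544144e+01,  2.49236869e-02, -3.90717459e+01,
       -6.13572984e-02,  3.65032721e-02,  7.85493194e-05]), 'ee_pos': array([0.23448494, 0.5789752 , 0.22182323]), 'eef_rot': array([ 1.91195025e-01,  9.81551858e-01, -6.37077432e-04, -8.27453386e-05]), 'ft_force': array([ 0.80297688, -0.18407812, -0.28188656]), 'torque': array([0.00778554, 0.02699017, 0.0075154 ]), 'grip_force': 0.0, 'width': 0.08664859522527942} 0.0187
```

View pics/scene0.png

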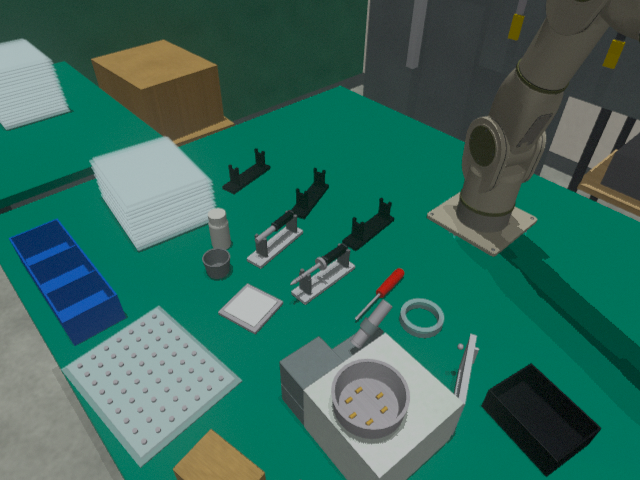

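View pics/top0.png

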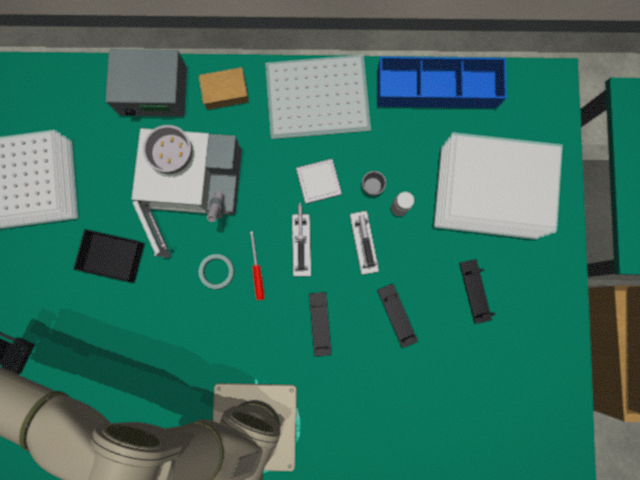

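Scene: the collared gauge at top (301,240) with thin rod and collar; the spare at (364,242) with thick plain rod; black empty cradles (320,323), (397,315), (476,291) are look-alikes; the feeder is at (180,170), its open door from (140,203) to (165,255), tube mouth (215,212), and the tile at (319,181). I choose the gauge at (301,240) and check it in a crop.

Run:
```python
from h import *
c=load('top'); P=pts(c)
im=c['pixels'][115:305,125:405]; cv2.imwrite('pics/crop.png',cv2.resize(im,None,fx=2.8,fy=2.8,interpolation=cv2.INTER_CUBIC))
def sel(u0,u1,v0,v1,z0,z1,Q=P):
    q=Q[v0:v1,u0:u1].reshape(-1,3); return q[(q[:,2]>z0)&(q[:,2]<z1)]
def rect(n,q):
    print(n,len(q),'zmed',np.median(q[:,2]).round(4),[np.round(a,4) for a in cv2.minAreaRect(q[:,:2].astype(np.float32)*1000)])
print('bench z',np.median(P[280:300,150:190,2]),np.median(P[280:310,420:450,2]))
rect('roof',sel(125,212,120,220,.12,.2))
rect('roof only',sel(125,212,120,220,.125,.136))
rect('wing',sel(205,245,130,215,.05,.125))
rect('door',sel(130,175,195,262,.09,.135))
rect('tube',sel(200,228,185,225,.135,.2))
rect('tile',sel(290,348,152,208,.008,.02))
rect('gauge handle',sel(290,315,225,272,.072,.09))
rect('gauge rod+',sel(290,315,195,282,.062,.1))
rect('spare',sel(345,385,205,275,.074,.09))
rect('cradle base',sel(285,318,205,285,.006,.02))
rect('tape',sel(190,240,245,295,.012,.03))
rect('driver',sel(245,270,225,305,.006,.05))
rect('jar',sel(385,420,185,220,.1,.12))
rect('cup',sel(355,392,165,200,.04,.06))
for b in [(300,370),(375,425),(455,500)]:
    rect('black',sel(*b,250,360,.02,.1))
```

```text
bench z -0.00019282746587556687 0.00023380660096250505
roof 5335 zmed 0.1322 [array([688.7042, 223.837 ]), array([227.2962, 251.525 ]), np.float64(89.3621)]
roof only 3098 zmed 0.1299 [array([708.9977, 226.2526]), array([219.4241, 208.2859]), np.float64(88.539)]
wing 1399 zmed 0.0616 [array([694.3591, 105.7838]), array([ 84.2388, 218.4941]), np.float64(87.8011)]
door 666 zmed 0.1222 [array([549.6913, 278.0002]), array([161.4497, 117.4939]), np.float64(1.1961)]
tube 154 zmed 0.1492 [array([603.5388, 116.6113]), array([93.4518, 39.7688]), np.float64(18.9203)]
tile 1144 zmed 0.012 [array([ 709.9346, -166.8891]), array([164.9466, 157.1339]), np.float64(2.1512)]
gauge handle 271 zmed 0.0794 [array([ 501.0133, -124.5938]), array([123.7377,  33.3514]), np.float64(1.2936)]
gauge rod+ 406 zmed 0.0776 [array([ 532.2234, -121.734 ]), array([186.5103,  36.0473]), np.float64(3.5096)]
spare 291 zmed 0.0789 [array([ 521.9077, -303.4961]), array([144.1996,  33.1719]), np.float64(12.7417)]
cradle base 675 zmed 0.0115 [array([ 516.9121, -122.5819]), array([232.189 ,  92.5944]), np.float64(1.0286)]
tape 417 zmed 0.0233 [array([431.8041, 119.9653]), array([97.6926, 98.9946]), np.float64(39.4817)]
driver 424 zmed 0.0204 [array([456.0657,   4.6556]), array([230.9409,  70.4014]), np.float64(1.6372)]
jar 232 zmed 0.1103 [array([ 631.3932, -408.1879]), array([45.2241, 45.7941]), np.float64(83.5639)]
cup 137 zmed 0.0487 [array([ 693.5647, -330.614 ]), array([69.4768, 66.5302]), np.float64(0.6862)]
black 291 zmed 0.0746 [array([ 351.928 , -217.0513]), array([194.5687, 289.8382]), np.float64(88.9076)]
black 137 zmed 0.0617 [array([ 350.7247, -383.51  ]), array([247.2415,  41.1122]), np.float64(24.3361)]
black 140 zmed 0.0607 [array([ 390.7824, -624.1645]), array([170.0523,  46.9802]), np.float64(15.0327)]
```

View pics/crop.png

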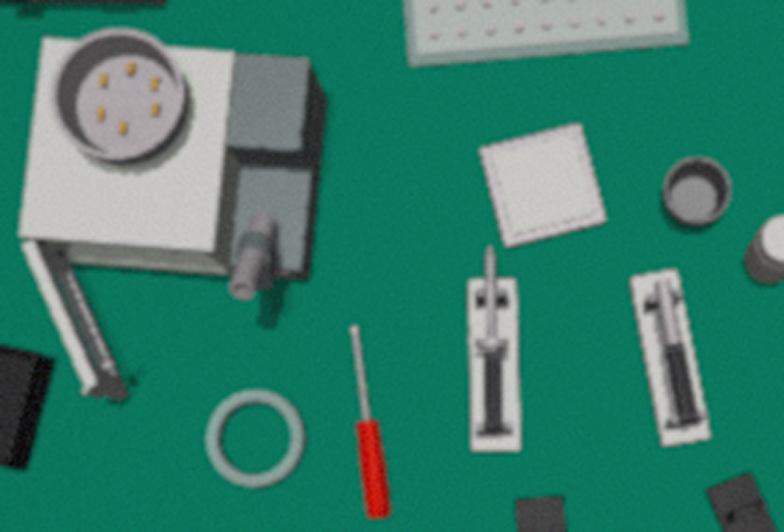

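The crop confirms it: the collar is at crop (491,345), the thin tip at (490,247); the spare at (680,370) is thicker and has no collar. The tape roll and driver lie between the feeder and the cradle. Now precise positions from pixel rays at known heights.

```bash
cat >> h.py <<'E'
def ray(c,u,v,z):
    f=240/np.tan(np.radians(float(c['vfov']))/2)
    d=c['T'][:3,:3]@np.array([(u-c['cx'])/f,-(v-c['cy'])/f,-1]); o=c['T'][:3,3]
    return o+d*(z-o[2])/d[2]
E
python3 - <<'E'
from h import *
c=load('top'); P=pts(c)
f=lambda x,y,z:ray(c,(x+.5)/2.8-.5+125,(y+.5)/2.8-.5+115,z)[:2]
A=[f(20,238,.13),f(218,250,.13),f(234,50,.13),f(42,38,.13)]
print('roof',np.round(A,4).tolist(),[np.linalg.norm(A[i]-A[(i+1)%4]).round(4) for i in range(4)])
T=[f(*p,.012) for p in [(481,148),(583,124),(607,219),(507,247)]]
print('tile',np.mean(T,0).round(4),[np.linalg.norm(T[i]-T[(i+1)%4]).round(4) for i in range(4)])
print('gauge rear',f(493,433,.08),'collar',f(491,345,.08),'tip',f(490,246,.07))
print('cradle base',np.mean([f(*p,.012) for p in [(468,279),(516,277),(521,450),(471,451)]],0), np.round([f(*p,.012) for p in [(468,279),(516,277),(521,450),(471,451)]],4).tolist())
print('door hinge end',f(28,243,.12),'free',f(92,392,.12))
print('bowl', f(123,98,.18))
# robust: per-row/col edges of roof via depth
q=P[125:215,125:212].reshape(-1,3)
m=(abs(q[:,2]-.13)<.004); q=q[m]
import itertools
h=np.radians(np.linspace(-8,8,65))
best=None
for a in h:
    e=np.array([np.cos(a),np.sin(a)]); g=np.array([-e[1],e[0]])
    X=q[:,:2]@e; Y=q[:,:2]@g
    # sharpness: variance of edge histogram
    s=sum((np.histogram(k,np.arange(-.2,1.2,.003))[0].astype(float)**2).sum() for k in(X,Y))
    if best is None or s>best[0]: best=(s,a,np.percentile(X,[.5,1,3,97,99,99.5]),np.percentile(Y,[.5,1,3,97,99,99.5]))
print(best)
# door: top pixels
q=P[200:262,130:180].reshape(-1,3); q=q[abs(q[:,2]-.12)<.004]
print('door',cv2.fitLine(q[:,:2].astype(np.float32),cv2.DIST_HUBER,0,.01,.01).ravel())
# gauge handle
q=P[228:268,292:312].reshape(-1,3); q=q[abs(q[:,2]-.08)<.004]
print('handle',len(q),cv2.fitLine(q[:,:2].astype(np.float32),cv2.DIST_HUBER,0,.01,.01).ravel(),np.percentile(q[:,0],[2,50,98]))
# tube
for v in range(190,222,2):
    row=P[v,200:230]; i=row[:,2].argmax(); print(v,200+i,row[i].round(4),end=';')
E
```

```text
roof [[0.6153, 0.3369], [0.6067, 0.1433], [0.8073, 0.1363], [0.8168, 0.3272]] [np.float64(0.1938), np.float64(0.2007), np.float64(0.1911), np.float64(0.2017)]
tile [ 0.7063 -0.1718] [np.float64(0.1109), np.float64(0.1055), np.float64(0.109), np.float64(0.1101)]
gauge rear [ 0.43780959 -0.12548253] collar [ 0.52530482 -0.12159816] tip [ 0.6273446  -0.11803479]
cradle base [ 0.51510829 -0.12270442] [[0.6038, -0.0936], [0.6067, -0.1438], [0.426, -0.1525], [0.424, -0.101]]
door hinge end [0.61255109 0.33234261] free [0.46724049 0.26144499]
bowl [0.74158825 0.22868284]
(np.float64(256256.0), np.float64(-0.06981317007977318), array([0.59228931, 0.59316331, 0.59595486, 0.78481409, 0.79036866,
       0.79132027]), array([0.17654739, 0.17946494, 0.18525111, 0.37610697, 0.37899086,
       0.37972283]))
door [0.89333415 0.44939303 0.5553732  0.30221972]
handle 169 [ 0.9986735   0.05148975  0.4897777  -0.1246163 ] [0.44433303 0.4889882  0.54955188]
190 200 [0.6444 0.1511 0.1335];192 202 [0.6399 0.1463 0.1295];194 201 [0.633  0.1474 0.1355];196 212 [ 0.3282 -0.173   1.5261];198 202 [0.6226 0.1448 0.1327];200 216 [0.6174 0.1062 0.1342];202 213 [0.6107 0.1131 0.1395];204 215 [0.6057 0.1078 0.1374];206 212 [0.5992 0.1148 0.1418];208 213 [0.5928 0.1108 0.147 ];210 213 [0.586  0.1091 0.1544];212 210 [0.5793 0.1156 0.1604];214 210 [0.5736 0.1149 0.1626];216 210 [0.5669 0.1131 0.17  ];218 208 [0.5635 0.1207 0.158 ];220 227 [ 0.3282 -0.173   1.5261];
```

```bash
cat >> h.py <<'E'
yaw=-.042; F=np.array([.710,.2009])
def fw(x,y,z=0): 
    c,s=np.cos(yaw),np.sin(yaw); return np.array([F[0]+c*x-s*y,F[1]+s*x+c*y,z])
E
python3 - <<'E'
from h import *
P=pts(load('top')); q=P[228:285,72:148].reshape(-1,3); q=q[q[:,2]>.01]
print('tray zmax',np.percentile(q[:,2],[50,90,99]),q[:,0].min(),q[:,0].max(),q[:,1].min(),q[:,1].max())
H=fw(-.1,.12)[:2]; p0=None
for off,th in [(.05,1.06),(.024,1.06),(.024,.85),(.024,.65),(.024,.45),(.024,.3),(.024,.2),(.024,.1),(.024,0),(.018,0)]:
    a=np.pi*-.5+yaw-th; d=np.array([np.cos(a),np.sin(a)]); n=np.array([d[1],-d[0]])
    p=H+.1*d+off*n; print(off,th,p.round(4), None if p0 is None else ((p-p0)/.025).round(2)); p0=p
E
python3 -m crank '{"steps":[[[1,-1,0],[0,0,1]],[[1,-1,0],[0,0,1]],[[1,-1,0],[0,0,1]],[[1,-1,0],[0,0,1]],[[1,-1,0],[0,0,0]],[[1,-1,0],[0,0,0]],[[1,-1,0],[0,0,0]],[[1,-1,0],[0,0,0]],[[1,-1,0],[0,0,0]],[[1,-0.3,0],[0,0,0]]]}' 0 20
```

```text
tray zmax [0.0448863  0.0615563  1.52614935] 0.32819903324736655 0.5438582825077989 -0.1729636602650144 0.518745363931962
0.05 1.06 [0.5033 0.3244] None
0.024 1.06 [0.5151 0.3012] [ 0.47 -0.93]
0.024 0.85 [0.5222 0.2809] [ 0.29 -0.81]
0.024 0.65 [0.5328 0.2633] [ 0.42 -0.7 ]
0.024 0.45 [0.5467 0.2482] [ 0.56 -0.6 ]
0.024 0.3 [0.559  0.2388] [ 0.49 -0.37]
0.024 0.2 [0.5679 0.2337] [ 0.36 -0.21]
0.024 0.1 [0.5772 0.2294] [ 0.37 -0.17]
0.024 0 [0.5869 0.2261] [ 0.39 -0.13]
0.018 0 [0.5929 0.2258] [ 0.24 -0.01]
time: 0.93
ee_pos: [0.4867, 0.3423, 0.2228]
eef_rot: [0.02, 1.0, -0.001, 0.0]
ft_force: [0.6, -0.4, 0.8]
width: 0.0285
grip_force: 0.0
```

```bash
python3 -m crank '{"steps":[[[0.5,-0.6,-1],[0,0,0]],[[0,0,-1],[0,0,0]],[[0,0,-1],[0,0,0]],[[0,0,-1],[0,0,0]],[[0,0,-1],[0,0,0]],[[0.5,-0.9,0],[0,0,0]],[[0.3,-0.8,0],[0,0,0]],[[0.4,-0.7,0],[0,0,0]]]}'
python3 -m crank '{"steps":[[[0.3,-0.3,0],[0,0,0]],[[0.26,-0.3,0],[0,0,0]],[[0.5,-0.37,0],[0,0,0]],[[0.36,-0.21,0],[0,0,0]]]}'
python3 -m crank '{"steps":[[[0.2,-0.1,0],[0,0,0]],[[0.2,-0.1,0],[0,0,0]],[[0.1,0,0],[0,0,0]]]}'
```

```text
time: 1.6
ee_pos: [0.5264, 0.271, 0.0965]
eef_rot: [0.017, 1.0, -0.0, -0.001]
ft_force: [-0.2, 2.3, 0.2]
width: 0.0003
grip_force: 0.7
time: 1.93
ee_pos: [0.5632, 0.2421, 0.0975]
eef_rot: [0.018, 1.0, 0.0, -0.0]
ft_force: [-0.3, 1.9, 0.7]
width: 0.0009
grip_force: 0.5
time: 2.18
ee_pos: [0.5755, 0.2373, 0.0975]
eef_rot: [0.018, 1.0, -0.0, -0.0]
ft_force: [-0.8, -0.9, 0.6]
width: 0.0005
grip_force: 0.3
```

```bash
for i in 1 2; do python3 -m crank '{"steps":[[[0.1,-0.04,0],[0,0,0]],[[0.1,-0.03,0],[0,0,0]]]}'; done
```

```text
time: 2.35
ee_pos: [0.5798, 0.2362, 0.0975]
eef_rot: [0.017, 1.0, 0.0, -0.0]
ft_force: [-4.5, 2.2, 0.5]
width: 0.0006
grip_force: 2.9
time: 2.52
ee_pos: [0.5839, 0.2352, 0.0974]
eef_rot: [0.017, 1.0, 0.0, -0.001]
ft_force: [-3.6, 1.9, 0.4]
width: 0.0005
grip_force: 1.8
```

```bash
for i in 1 2; do python3 -m crank '{"steps":[[[0.1,0,0],[0,0,0]],[[0.1,0,0],[0,0,0]]]}'; done
```

```text
time: 2.68
ee_pos: [0.5879, 0.2346, 0.0972]
eef_rot: [0.017, 1.0, -0.0, -0.002]
ft_force: [-20.8, -0.8, 13.5]
width: 0.0004
grip_force: 10.4
time: 2.85
ee_pos: [0.5882, 0.2345, 0.0971]
eef_rot: [0.017, 1.0, -0.001, -0.007]
ft_force: [-46.1, -6.0, 30.7]
width: 0.0002
grip_force: 22.9
```

Door at its stop (46 N reaction, snapped home). Backing off and going over to the gauge.

```bash
python3 -m crank '{"steps":[[[-1,0,0],[0,0,0]],[[-1,0,0.2],[0,0,0]],[[-0.5,0,1],[0,0,0]],[[0,0,1],[0,0,0]],[[0,-0.3,1],[0,0,0]],[[0,-0.6,1],[0,0,0]],[[0,-1,0.8],[0,0,0]],[[0,-1,0],[0,0,0.9]],[[0,-1,0],[0,-1,0]],[[0,-1,0],[0,-1,0]]]}' 87
python3 -m crank '{"steps":[[[0,-1,0],[0,-1,0]],[[0,-1,0],[0,-1,0]],[[-0.3,-1,0],[0,0,0]],[[-0.2,-1,0],[0,0,0]],[[-0.5,-1,0],[0,0,0]],[[-0.6,-1,0],[0,0,0]],[[0,-1,0],[0,0,0]],[[0,-1,-0.5],[0,0,0]],[[0,-1,-1],[0,0,0]],[[0,-0.5,-0.5],[0,0,0]]]}'
python3 - <<'E'
from h import *
c=shot('wrist'); cv2.imwrite('pics/w1.png',c['pixels']); print(c['vfov'],c['cx'],c['cy'],c['T'].round(3).tolist())
s=monitor.read_state(); print(s['ee_pos'],R.from_quat(s['eef_rot']).as_matrix().round(4))
E
```

```text
time: 3.68
ee_pos: [0.5341, 0.1097, 0.2231]
eef_rot: [-0.021, 0.996, -0.002, 0.09]
ft_force: [-0.1, -0.6, -0.2]
width: 0.0591
grip_force: 0.0
time: 4.52
ee_pos: [0.4919, -0.1295, 0.1715]
eef_rot: [-0.02, 0.985, -0.004, 0.174]
ft_force: [-0.2, 0.0, -1.4]
width: 0.0868
grip_force: 0.0
65.70646984690485 327.4721889577385 241.40871518994044 [[-0.038, -0.797, -0.602, 0.362], [0.999, -0.04, -0.01, -0.132], [-0.016, -0.602, 0.798, 0.298], [0.0, 0.0, 0.0, 1.0]]
[ 0.49072503 -0.1304722   0.16943024] [[-0.9399 -0.0358  0.3396]
 [-0.0388  0.9992 -0.0019]
 [-0.3393 -0.015  -0.9406]]
```

View pics/w1.png

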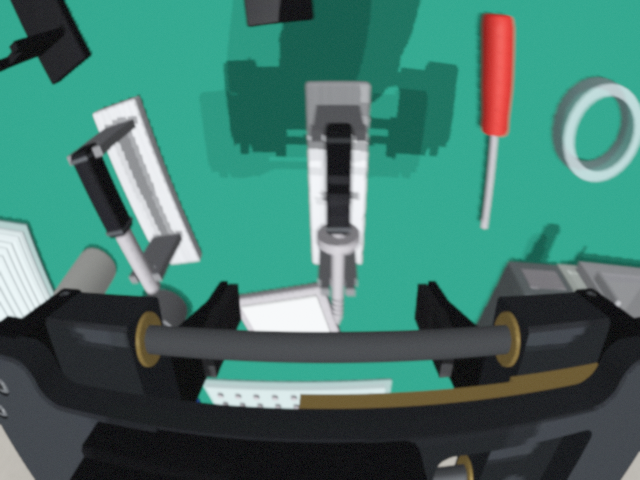

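The wrist view shows the gauge handle from (338,125) to (336,228), collar at (338,238), rod to (336,320), between open fingers at (225,310) and (430,310). The spare is far left.

```bash
cat >> h.py <<'E'
def fish(c,u,v,z):
    f=240/np.tan(np.radians(float(c['vfov']))/2); x,y=u-c['cx'],v-c['cy']; r_=np.hypot(x,y)+1e-9; t=r_/f
    d=c['T'][:3,:3]@np.array([np.sin(t)*x/r_,-np.sin(t)*y/r_,-np.cos(t)]); o=c['T'][:3,3]
    return o+d*(z-o[2])/d[2]
E
python3 - <<'E'
from h import *
c=load('wrist')
for p in [(338.5,125,.08),(338,175,.08),(336.5,226,.08),(337.5,231,.087),(336.5,322,.07)]: print(p,fish(c,*p).round(4))
f=240/np.tan(np.radians(float(c['vfov']))/2)
v,u=np.mgrid[0:480,0:640]; x=u-c['cx'];y=v-c['cy'];r_=np.hypot(x,y)+1e-9;t=r_/f; z=c['z_map']
p=np.stack([np.tan(t)*x/r_*z,-np.tan(t)*y/r_*z,-z],-1)@c['T'][:3,:3].T+c['T'][:3,3]
q=p[120:228,325:350].reshape(-1,3); q=q[abs(q[:,2]-.08)<.003]
print(len(q),q[:,2].mean(),cv2.fitLine(q[:,:2].astype(np.float32),cv2.DIST_HUBER,0,.01,.01).ravel(),np.percentile(q[:,0],[1,99]))
E
```

```text
(338.5, 125, 0.08) [ 0.4369 -0.1261  0.08  ]
(338, 175, 0.08) [ 0.4714 -0.1246  0.08  ]
(336.5, 226, 0.08) [ 0.5119 -0.1235  0.08  ]
(337.5, 231, 0.087) [ 0.5113 -0.1229  0.087 ]
(336.5, 322, 0.07) [ 0.6273 -0.1173  0.07  ]
2228 0.08109248083374211 [ 0.99851495  0.05447875  0.47415316 -0.12445973] [0.4411266  0.51149169]
```

```bash
python3 -m crank '{"steps":[[[0.15,0.26,-0.7],[0,0,0.13]],[[0,0,-1],[0,0,0]],[[0,0,-1],[0,0,0]],[[0,0,-1],[0,0,0]],[[0,0,-0.98],[0,0,0]],[[0,0,0],[0,0,0]],[[0,0,0],[0,0,0]]]}'
```

```text
time: 5.15
ee_pos: [0.496, -0.1196, 0.0554]
eef_rot: [-0.027, 0.985, -0.003, 0.173]
ft_force: [0.4, -0.2, 0.1]
width: 0.0866
grip_force: 0.0
```

```bash
python3 -m crank '{"steps":[[[-0.06,-0.17,-0.12],[0,0,0]],[[0,0,0],[0,0,0]]]}'
python3 -m crank '{"steps":[[[0,0,0],[0,0,0]],[[0,0,0],[0,0,0]],[[0,0,0],[0,0,0]],[[0,0,0],[0,0,0]],[[0,0,0],[0,0,0]],[[0,0,0],[0,0,0]]]}' 0 40
```

```text
time: 5.32
ee_pos: [0.4959, -0.1244, 0.0543]
eef_rot: [-0.027, 0.984, -0.003, 0.175]
ft_force: [0.3, -0.6, -0.8]
width: 0.0868
grip_force: 0.0
time: 5.82
ee_pos: [0.4949, -0.1239, 0.0527]
eef_rot: [-0.027, 0.984, -0.003, 0.174]
ft_force: [0.2, -0.1, 0.1]
width: 0.0552
grip_force: 0.0
```

```bash
python3 -m crank '{"steps":[[[0,0,0],[0,0,0]],[[0,0,0],[0,0,0]],[[0,0,0],[0,0,0]],[[0,0,0],[0,0,0]],[[0,0,0],[0,0,0]],[[0,0,0],[0,0,0]],[[0,0,0],[0,0,0]],[[0,0,0],[0,0,0]]]}'
```

```text
time: 6.48
ee_pos: [0.4948, -0.1239, 0.0526]
eef_rot: [-0.027, 0.984, -0.003, 0.174]
ft_force: [-0.3, 0.7, 0.1]
width: 0.0177
grip_force: 39.9
```

```bash
python3 -m crank '{"steps":[[[0,0,0.4],[0,0,0]],[[0,0,0.8],[0,0,0]],[[0,0,1],[0,0,0]],[[0,0,1],[0,0,0]],[[0,0,1],[0,0,0]],[[0,0,1],[0,0,0]],[[0,0,1],[0,0,0]],[[0,0,1],[0,0,0]],[[0,0,1],[0,0,0]],[[0,0,0],[0,0,0]]]}'
cat >> h.py <<'E'
# gauge in tool frame from grasp instant
_Rt=R.from_quat([-.027,.984,-.003,.174]); _pt=np.array([.4948,-.1239,.0526])
_g=.047; gR=_Rt.inv()*R.from_euler('z',_g); gp=_Rt.inv().apply(np.array([.480,-.1245,.070])-_pt)
al=np.radians(40)
tz=fw(-np.cos(al),0)-fw(0,0)+[0,0,np.sin(al)]   # tube z, world
mouth=fw(-.140,-.0975,.155)
def gauge(s=None):
    s=s or monitor.read_state(); Rt=R.from_quat(s['eef_rot']); return s['ee_pos']+Rt.apply(gp),Rt*gR
def tcp_for(org,Rg):
    Rt=Rg*gR.inv(); return org-Rt.apply(gp),Rt
def delta(org,Rg,s=None):
    s=s or monitor.read_state(); p,Rt=tcp_for(org,Rg)
    return (p-s['ee_pos'])/.025, np.degrees((Rt*R.from_quat(s['eef_rot']).inv()).as_rotvec())/5
Rins=R.from_euler('z',yaw)*R.from_euler('y',al)
E
python3 - <<'E'
from h import *
print(mouth,tz,Rins.apply([1,0,0])); g,Rg=gauge(); print(g,Rg.apply([1,0,0]))
print(delta(mouth+tz*(.147+.03),Rins)); print(tcp_for(mouth+tz*.177,Rins)[0])
E
```

```text
time: 7.32
ee_pos: [0.4967, -0.1244, 0.2627]
eef_rot: [-0.027, 0.984, -0.003, 0.177]
ft_force: [1.7, -1.2, -0.8]
width: 0.0173
grip_force: 39.9
[0.56602967 0.10936425 0.155     ] [-0.76536889  0.03216441  0.64278761] [ 0.76536889 -0.03216441 -0.64278761]
[ 0.48183582 -0.12495872  0.27996671] [0.99891735 0.04614441 0.00590034]
(array([-2.64083652,  9.57242879, -0.66923984]), array([-0.02332373,  8.07009507, -0.9658147 ]))
[0.43071723 0.11495463 0.24592336]
```

```bash
python3 -m crank '{"steps":[[[-0.6,1,0],[0,1,-0.12]],[[-0.6,1,0],[0,1,-0.12]],[[-0.6,1,0],[0,1,-0.12]],[[-0.6,1,0],[0,1,-0.12]],[[-0.24,1,0],[0,1,-0.12]],[[0,1,0],[0,1,-0.12]],[[0,1,0],[0,1,-0.12]],[[0,1,0],[0,1,-0.12]],[[0,1,-0.3],[0,0,0]],[[0,0.57,-0.37],[0,0,0]]]}'
python3 -m crank '{"steps":[[[0,0,0],[0,0,0]],[[0,0,0],[0,0,0]]]}'
python3 - <<'E'
from h import *
print(delta(mouth+tz*(.147+.03),Rins))
a=shot('scene'); b=shot('top'); w=shot('wrist')
i1=cv2.resize(a['pixels'][260:410,280:480],(600,450),interpolation=cv2.INTER_CUBIC)
cv2.imwrite('pics/s2.png',i1); cv2.imwrite('pics/t2.png',cv2.resize(b['pixels'][170:270,160:290],(780,600),interpolation=cv2.INTER_CUBIC))
cv2.imwrite('pics/w2.png',w['pixels'])
E
```

```text
time: 8.15
ee_pos: [0.4291, 0.118, 0.239]
eef_rot: [0.014, 0.985, -0.001, -0.175]
ft_force: [-0.2, -0.3, -1.8]
width: 0.0176
grip_force: 39.9
time: 8.32
ee_pos: [0.4283, 0.1151, 0.24]
eef_rot: [0.014, 0.985, -0.001, -0.174]
ft_force: [0.5, -0.5, -1.0]
width: 0.0176
grip_force: 39.9
(array([ 0.09789154, -0.00617567,  0.23877866]), array([-0.01810183, -0.01596857, -0.01286857]))
```

View pics/t2.png

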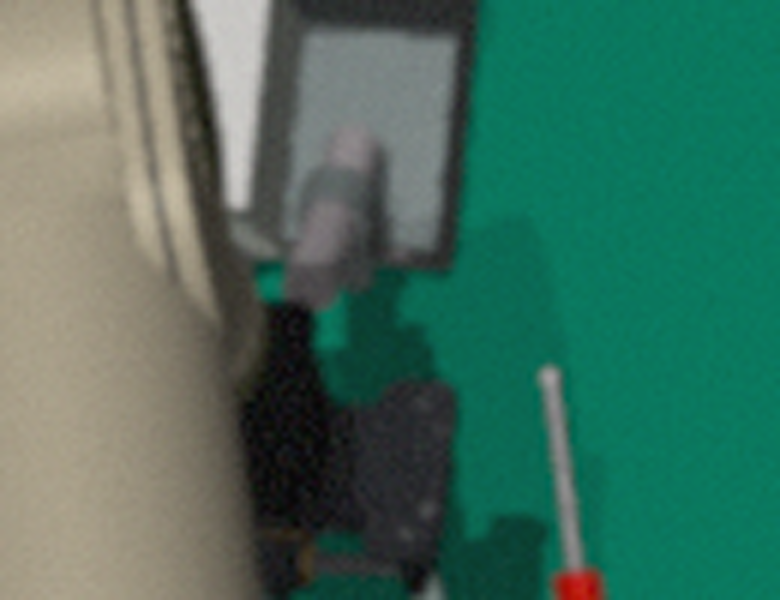

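View pics/w2.png

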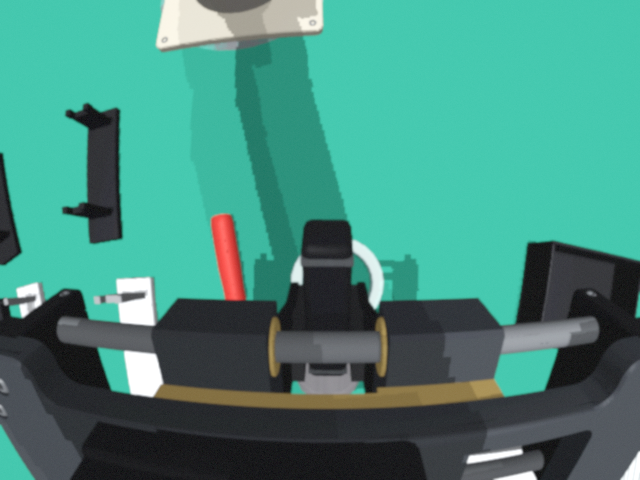

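The top view has the hand hiding the rod (mouth near crop (310,290)) and the wrist view only shows the handle; the scene view should show tip and mouth.

View pics/s2.png

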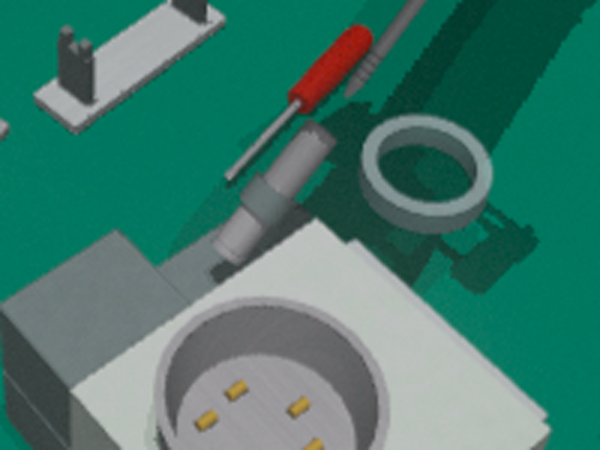

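Scene view: tip at crop (350,92), tube mouth centre (320,134), tube axis from there to (227,250); nearly in line. I'll fit cylinders with known radii to both in the same depth image.

```bash
cat >> h.py <<'E'
from scipy.optimize import least_squares
def cyl(q,rad,ax,p0):
    # axis offset (a,b) at s=p0 and tilts, in tube-like frame; huber
    e1=fw(0,1)-fw(0,0); e2=np.cross(ax,e1); d=q-p0
    S,A,B=d@ax,d@e1,d@e2
    f=lambda k:np.hypot(A-k[0]-k[2]*S,B-k[1]-k[3]*S)-rad
    o=least_squares(f,[0,0,0,0],loss='soft_l1',f_scale=.0015)
    return o.x, np.std(o.fun), np.sqrt(np.diag(np.linalg.inv(o.jac.T@o.jac)))*np.std(o.fun),len(q),(S.min(),S.max())
E
python3 - <<'E'
from h import *
c=load('scene'); P=pts(c)
def poly(pl):
    m=np.zeros((480,640),np.uint8); pl=np.array([((x+.5)/3-.5+280,(y+.5)/3-.5+260) for x,y in pl]); cv2.fillPoly(m,[np.round(pl).astype(int)],1)
    q=P[m>0]; return q
q=poly([(309,127),(333,143),(285,203),(260,185)]); q=q[q[:,2]>.1]
q2=poly([(240,208),(266,226),(241,254),(219,238)]); q2=q2[q2[:,2]>.06]
q=np.vstack([q,q2]); np.set_printoptions(precision=4,suppress=True)
tip=gauge()[0]+gauge()[1].apply([.147,0,0]); print('tip pred',tip)
def proj(p):
    f=240/np.tan(np.radians(float(c['vfov']))/2); x=c['T'][:3,:3].T@(p-c['T'][:3,3]); u,v=c['cx']+f*x[0]/-x[2],c['cy']-f*x[1]/-x[2]
    return ((u-280+.5)*3-.5,(v-260+.5)*3-.5)
print('proj tip',proj(tip),'mouth',proj(mouth),'tube end',proj(mouth-tz*.1),'rod 50 up',proj(tip+.05*tz))
print('tube',cyl(q,.0125,tz,mouth))
q=poly([(362,78),(375,88),(430,14),(414,4)]); q=q[q[:,2]>.12]
q=q[np.linalg.norm(np.cross(q-tip,tz),axis=1)<.02]
print('rod',cyl(q,.005,tz,mouth))
print('pred rod',cyl(tip+np.outer(np.linspace(.01,.05,20),tz),0,tz,mouth)[0])
E
```

```text
tip pred [0.5414 0.1093 0.1698]
proj tip (np.float64(342.14562956345264), np.float64(90.86423832140434)) mouth (np.float64(315.1263060521627), np.float64(124.21792838276428)) tube end (np.float64(224.93529567735135), np.float64(243.0190214625331)) rod 50 up (np.float64(387.5155352991535), np.float64(31.10789202442362))
tube (array([ 0.0058,  0.0015,  0.0167, -0.0005]), np.float64(0.0469768126750169), array([0.0102, 0.0079, 0.1944, 0.1372]), 418, (np.float64(-0.09794104340374357), np.float64(0.06867443285629793)))
rod (array([ 0.0024,  0.0041, -0.0142, -0.0162]), np.float64(0.001316017819401311), array([0.001 , 0.002 , 0.0128, 0.0261]), 71, (np.float64(0.04191611745271687), np.float64(0.10342903925338104)))
pred rod [-0.0011  0.0045 -0.      0.0001]
```

Run:
```python
from h import *
np.set_printoptions(precision=4,suppress=True)
c=load('scene'); P=pts(c); t=load('top'); Q=pts(t)
g,Rg=gauge(); tip=g+Rg.apply([.147,0,0])
def near(P,s0,s1,rad):
    d=P.reshape(-1,3)-mouth; S=d@tz; rr=np.linalg.norm(d-np.outer(S,tz),axis=1)
    return P.reshape(-1,3)[(S>s0)&(S<s1)&(rr<rad)]
for n,X in (('scene',P),('top',Q)):
    q=near(X,-.035,-.003,.022); k=cyl(q,.0125,tz,mouth); print(n,'tube',k)
    q=near(X,-.095,-.003,.022); k=cyl(q,.0125,tz,mouth); print(n,'tube',k)
    q=near(X,.045,.11,.018)
    if len(q)>20: print(n,'rod',cyl(q,.005,tz,mouth))
print('pred rod',cyl(tip+np.outer(np.linspace(.01,.05,20),tz),0,tz,mouth)[0])
```

```text
scene tube (array([ 0.0053,  0.0018, -0.0103,  0.0013]), np.float64(0.0013736840076887854), array([0.0004, 0.0004, 0.0208, 0.0184]), 203, (np.float64(-0.03497794445068487), np.float64(-0.0030212084384347404)))
scene tube (array([0.0056, 0.0015, 0.0035, 0.0148]), np.float64(0.002370919458490002), array([0.0004, 0.0004, 0.0078, 0.0071]), 628, (np.float64(-0.09494767723192749), np.float64(-0.0030212084384347404)))
scene rod (array([ 0.0023,  0.0047, -0.007 ,  0.0067]), np.float64(0.001487599759402635), array([0.0009, 0.0008, 0.0115, 0.0105]), 166, (np.float64(0.045209033125446135), np.float64(0.10995038553698172)))
top tube (array([ 0.0028, -0.    ,  0.0025, -0.0899]), np.float64(0.0019648883427656446), array([0.0011, 0.0009, 0.0546, 0.0474]), 86, (np.float64(-0.03338480910039345), np.float64(-0.0030891023361082994)))
top tube (array([ 0.003 ,  0.0008,  0.0224, -0.0037]), np.float64(0.002833964607431064), array([0.0008, 0.0007, 0.0165, 0.0139]), 254, (np.float64(-0.09496822884190127), np.float64(-0.0030891023361082994)))
pred rod [-0.0011  0.0045 -0.      0.0001]
```

```bash
cat >> h.py <<'E'
_e1=fw(0,1)-fw(0,0); _e2=np.cross(tz,_e1); mouth=mouth+.0026*_e1+.001*_e2
def off():
    g,Rg=gauge(); x=Rg.apply([1,0,0]); t=g+.147*x-mouth
    print('tip a,b,s mm',(np.array([t@_e1,t@_e2,t@tz])*1000).round(1),'axis err deg',np.degrees([x@_e1,x@_e2]).round(2))
E
python3 - <<'E'
from h import *
off(); d=delta(mouth+tz*(.147+.015),Rins); print(d); print('per 20mm in',(-tz*.8).round(3))
E
```

```text
tip a,b,s mm [-3.7  3.5 28.4] axis err deg [ 0.01 -0.05]
(array([ 0.50750516,  0.12406973, -0.23436585]), array([-0.02931151,  0.01027006,  0.02150812]))
per 20mm in [ 0.612 -0.026 -0.514]
```

```bash
python3 -m crank '{"steps":[[[0.25,0.06,-0.12],[0,0,0]],[[0.25,0.06,-0.12],[0,0,0]],[[0,0,0],[0,0,0]],[[0,0,0],[0,0,0]]]}'
python3 -c "
from h import *
off(); print(delta(mouth+tz*(.147+.012),Rins)); c=shot('scene'); P=pts(c)
def near(P,s0,s1,rad):
    d=P.reshape(-1,3)-mouth; S=d@tz; rr=np.linalg.norm(d-np.outer(S,tz),axis=1)
    return P.reshape(-1,3)[(S>s0)&(S<s1)&(rr<rad)]
print(cyl(near(P,-.035,-.003,.02),.0125,tz,mouth)); print(cyl(near(P,.03,.1,.015),.005,tz,mouth))
"
```

```text
time: 8.8
ee_pos: [0.4416, 0.1181, 0.2345]
eef_rot: [0.015, 0.985, -0.001, -0.174]
ft_force: [-0.5, -0.4, -1.3]
width: 0.0176
grip_force: 39.9
tip a,b,s mm [ 1.1  0.9 14.4] axis err deg [0.05 0.06]
(array([ 0.09342643, -0.04421202, -0.03751909]), array([-0.02261643, -0.01019025,  0.00557658]))
(array([0.00326325, 0.00072393, 0.02379868, 0.00297478]), np.float64(0.0013429922313976587), array([0.00043601, 0.00035708, 0.02132088, 0.01743923]), 201, (np.float64(-0.03499152303271697), np.float64(-0.0030122358474835736)))
(array([ 0.00285428,  0.00073849, -0.00588861, -0.00550546]), np.float64(0.0013082413579166643), array([0.00059649, 0.00055924, 0.00881421, 0.00825198]), 180, (np.float64(0.030216335258295174), np.float64(0.0998991348792764)))
```

Aligned within about 1 mm. Entering.

```bash
python3 -m crank '{"steps":[[[0.3,-0.01,-0.26],[0,0,0]],[[0.3,-0.01,-0.26],[0,0,0]],[[0.3,-0.01,-0.26],[0,0,0]],[[0,0,0],[0,0,0]]]}'; python3 -c "
from h import *
off()"
```

```text
time: 9.18
ee_pos: [0.4645, 0.1172, 0.2133]
eef_rot: [0.015, 0.985, -0.001, -0.175]
ft_force: [-1.0, 0.4, -0.8]
width: 0.0176
grip_force: 39.9
tip a,b,s mm [  1.    2.7 -16.8] axis err deg [0.01 0.14]
```

```bash
python3 -m crank '{"steps":[[[0.34,-0.01,-0.21],[0,0,0]],[[0.3,-0.01,-0.26],[0,0,0]],[[0.3,-0.01,-0.25],[0,0,0]],[[0.3,-0.01,-0.25],[0,0,0]],[[0,0,0],[0,0,0]]]}'; python3 -c "
from h import *
off()"
```

```text
time: 9.6
ee_pos: [0.4955, 0.1162, 0.1893]
eef_rot: [0.015, 0.985, -0.001, -0.174]
ft_force: [-0.9, -0.1, -1.7]
width: 0.0177
grip_force: 39.9
tip a,b,s mm [  1.4   1.1 -56. ] axis err deg [0.02 0.13]
```

```bash
python3 -m crank '{"steps":[[[0.3,-0.01,-0.25],[0,0,0]],[[0.3,-0.01,-0.25],[0,0,0]],[[0.3,-0.02,-0.25],[0,0,0]],[[0,0,0],[0,0,0]]]}'; python3 -c "
from h import *
off()"; python3 -m crank '{"steps":[[[0.12,0,-0.1],[0,0,0]],[[0.12,0,-0.1],[0,0,0]],[[0,0,0],[0,0,0]]]}'; python3 -c "
from h import *
off()"
```

```text
time: 9.93
ee_pos: [0.518, 0.1152, 0.1707]
eef_rot: [0.015, 0.985, -0.001, -0.174]
ft_force: [-0.3, 0.6, -1.5]
width: 0.0175
grip_force: 39.9
tip a,b,s mm [  1.4   0.9 -85.2] axis err deg [0.03 0.11]
time: 10.18
ee_pos: [0.5235, 0.1155, 0.1669]
eef_rot: [0.014, 0.985, -0.001, -0.174]
ft_force: [-0.7, -0.1, -0.5]
width: 0.0179
grip_force: 39.9
tip a,b,s mm [  2.    0.  -91.8] axis err deg [0.08 0.05]
```

```bash
for i in 1 2 3; do python3 -m crank '{"steps":[[[0.07,-0.01,-0.06],[0,0,0]],[[0,0,0],[0,0,0]]]}'|grep -E 'ee_pos|ft'; done; python3 -c "
from h import *
off()"
```

```text
ee_pos: [0.5242, 0.1157, 0.1665]
ft_force: [-5.2, 0.5, 3.4]
ee_pos: [0.5243, 0.116, 0.1662]
ft_force: [-15.5, 1.3, 16.2]
ee_pos: [0.5247, 0.116, 0.1658]
ft_force: [-23.4, 1.8, 25.8]
tip a,b,s mm [  2.9   1.4 -93.6] axis err deg [0.22 0.56]
```

```bash
python3 -m crank '{"steps":[[[-0.05,-0.04,0.04],[0,0,0]],[[0,0,0],[0,0,0]],[[0,0,0],[0,0,0]],[[0,0,0],[0,0,0]],[[0,0,0],[0,0,0]]]}'|grep -E 'ee_pos|ft'; python3 -c "
from h import *
off()
c=shot('scene'); cv2.imwrite('pics/s3.png',cv2.resize(c['pixels'][260:410,280:480],(600,450),interpolation=cv2.INTER_CUBIC))"
```

```text
ee_pos: [0.5246, 0.1158, 0.1658]
ft_force: [-15.9, 4.4, 16.2]
tip a,b,s mm [  2.8   1.  -93.4] axis err deg [0.28 0.37]
```

View pics/s3.png

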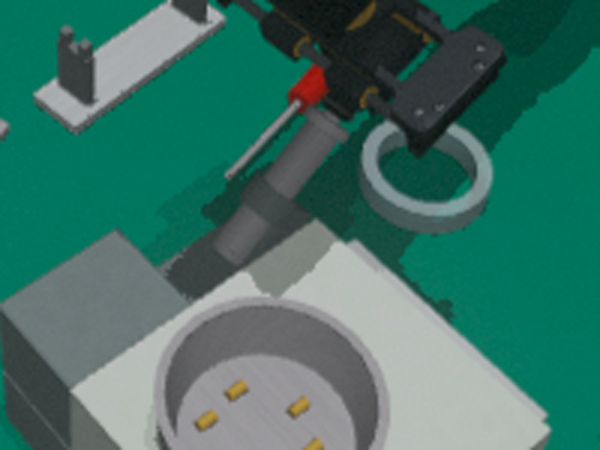

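The collar sits on the tube's rim at (330,125) with about 23 N along the axis. Drawing out.

```bash
python3 -m crank '{"steps":[[[-0.3,0.01,0.26],[0,0,0]],[[-0.5,0.02,0.41],[0,0,0]],[[-0.6,0.02,0.5],[0,0,0]],[[-0.6,0.02,0.5],[0,0,0]],[[-0.6,0.02,0.5],[0,0,0]],[[-0.6,0.02,0.5],[0,0,0]],[[-0.6,0.02,0.5],[0,0,0]],[[0,0,0],[0,0,0]],[[0,0,0],[0,0,0]]]}'; python3 -c "
from h import *
off(); tgt=np.array([.7063,-.1718,.112]); Rg=R.from_euler('z',.047)
print(delta(tgt-Rg.apply([.147,0,0]),Rg))"
```

```text
time: 11.9
ee_pos: [0.4325, 0.1172, 0.244]
eef_rot: [0.014, 0.985, 0.0, -0.172]
ft_force: [0.4, -0.0, -1.8]
width: 0.0174
grip_force: 40.0
tip a,b,s mm [-0.  -0.8 27.5] axis err deg [ 0.15 -0.1 ]
(array([  5.67095371, -11.8107324 ,  -5.97579896]), array([-0.01925735, -7.98216519,  0.9602407 ]))
```

```bash
python3 -m crank '{"steps":[[[0,-1,0.2],[0,0,0]],[[0,-1,0.2],[0,-1,0.1]],[[0,-1,0],[0,-1,0.1]],[[0,-1,0],[0,-1,0.1]],[[0.3,-1,0],[0,-1,0.1]],[[0.5,-1,0],[0,-1,0.1]],[[0.6,-1,0],[0,-1,0.1]],[[0.6,-1,0],[0,-1,0.1]],[[0.6,-1,0],[0,-1,0.1]],[[0.6,-1,0],[0,0,0.1]]]}'
python3 -m crank '{"steps":[[[0.6,-1,0],[0,0,0]],[[0.6,-0.8,-1],[0,0,0]],[[0.6,0,-1],[0,0,0]],[[0.6,0,-1],[0,0,0]],[[0.4,0,-1],[0,0,0]],[[0,0,-1],[0,0,0]],[[0,0,-0.7],[0,0,0]],[[0,0,0],[0,0,0]],[[0,0,0],[0,0,0]],[[0,0,0],[0,0,0]]]}'; python3 -c "
from h import *
g,Rg=gauge(); print('tip',g+Rg.apply([.147,0,0]),Rg.apply([1,0,0])); tgt=np.array([.7063,-.1718,.112]); Rg=R.from_euler('z',.047)
print(delta(tgt-Rg.apply([.147,0,0]),Rg))"
```

```text
time: 12.73
ee_pos: [0.5106, -0.1352, 0.2518]
eef_rot: [-0.023, 0.984, -0.0, 0.175]
ft_force: [-0.6, -0.1, -1.2]
width: 0.0173
grip_force: 40.0
time: 13.57
ee_pos: [0.583, -0.1786, 0.1117]
eef_rot: [-0.024, 0.984, -0.001, 0.174]
ft_force: [0.2, -0.5, -0.4]
width: 0.018
grip_force: 40.0
tip [ 0.71502347 -0.17300277  0.12911395] [9.99123849e-01 4.18505757e-02 2.50461582e-04]
(array([-0.34775201,  0.01774747, -0.68322328]), array([-0.05314922,  0.00050986,  0.05886119]))
```

```bash
python3 -m crank '{"steps":[[[-0.35,0.02,-0.5],[0,0,0]],[[0,0,0],[0,0,0]],[[0,0,0],[0,0,0]],[[0,0,0],[0,0,0]],[[0,0,0],[0,0,0]],[[0,0,0],[0,0,0]]]}'; python3 -c "
from h import *
g,Rg=gauge(); print('tip',g+Rg.apply([.147,0,0]),Rg.apply([1,0,0]))
a=shot('scene')['pixels'][190:470,170:490]; b=shot('top')['pixels'][110:310,120:420]
cv2.imwrite('pics/end.png',np.hstack([cv2.resize(a,(400,350)),cv2.resize(b,(400,267)) if 0 else cv2.copyMakeBorder(cv2.resize(b,(400,267)),0,83,0,0,cv2.BORDER_CONSTANT)]))"
```

```text
time: 14.07
ee_pos: [0.5743, -0.1775, 0.0989]
eef_rot: [-0.024, 0.984, -0.001, 0.174]
ft_force: [0.2, 0.6, -1.6]
width: 0.0177
grip_force: 40.0
tip [ 0.70632193 -0.1718577   0.11637916] [9.99097317e-01 4.24780916e-02 4.04105930e-04]
```

View pics/end.png

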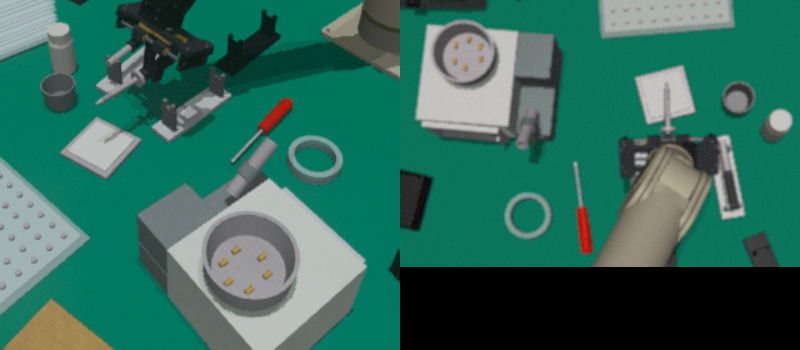

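The rod is level with its tip over the tile (right half, about (667,88)), the door is shut along the feeder front, and the other objects are in place.

```bash
python3 -c "
from h import *
print(ticket.close_job())"
```

```text
the job is handed in; nothing more can be done
None
```

The job is handed in at about 14 s on the robot's clock; no verdict came back. The door is shut on its catch, and the collared rod went down the tube to its collar and was drawn out. It is now held level, its tip over the tile's centre about 10 cm up.

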